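# Stand the fallen pepper grinder up again

### The arm

A 6-joint arm with a two-finger parallel gripper is mounted at the origin on a cart in front of the work surface, level with it; the furniture and walls round the work are solid. World frame = base frame: x ahead of the robot, y to its left, z up, the work surface at z = 0. Lengths are in mm, angles in rad, forces in N, time in s.
With the tool pointing down it reaches from about 350 to 875 mm from the base axis. Payload 4.2 kg.
Tool frame: the origin (TCP) lies at the very end of the fingers, on their centre line; the grasp point (between the pads) lies 19 mm behind it; z points along the fingers, y is the line along which they close (so a half turn about z gives the same grasp; the last joint's range is limited). The gripper opens to 85 mm and grips with 20 to 120 N. Pads are 22 mm wide; open, the fingers measure 114 mm over their backs; the gripper's body (76 mm by 85 mm) begins 54 mm behind the grasp point. The pads swing forward as they close: fully open they stand 13 mm farther back than shut.
Start: joints at [1.416, 0.385, 0.008, 0, -1.194, -0.259], TCP at [251.274, 572.242, 231.312] pointing down, gripper open.
Joint ranges: [-3.14, 3.14], [-1.21, 2.06], [-1.07, 1.41], [-3.16, 2.05], [-2.99, -0.16], [-3.1, 3.1]. Speed limits (rad/s): [2.79, 2.79, 3.14, 3.14, 3.14, 3.14].

### API

Orientations are given as a unit quaternion [x, y, z, w].
In Python, from bench import arm gives the robot as it stands. The module is installed in compiled form; this text tells all that it offers.
- The arm moves only by the tool drive_tool, never from a script. Its argument "targets" is a list of rows, each a list of 5 numbers: the closure, from -1 (fully open) to 1 (shut), then the shift along the tool's x, y, z in mm, then the turn about the tool's z in degrees. In form: [[grip, tx, ty, tz, roll], ...]. A call has 1 to 12 rows; each row is the pose to reach, as a shift and turn from the pose commanded when the call began, along the tool's axes at that moment; what a row does not reach only later rows make up. A row lasts 1/10 s, in which the tool goes at most 50 mm and 8.59 degrees, less where a joint would pass 70% of its speed; a pose out of reach is approached as far as the arm can. A call with a gripper value outside its range is refused whole. The fingers move at their own pace and stop on an object; the grip force is fixed at half the most. Time passes only in rows, so rows that repeat a pose let the fingers close. It gives the time, the measured TCP pose, the force, the opening and the grip force at its end, in the units of the state.
- arm.read_state(): the state, without advancing time (a new reading comes with each control period).
- arm.get_image(name): name is "side" or "top"; returns the picture (420x560x3 uint8, blue, green, red); there is no depth.
- arm.camera_params(name): a dict with "fov_y" (degrees; the focal length in pixels is half the picture's height over the tangent of half this angle, whatever the lens; pixels are square), "cx", "cy" (the principal point, pixels), "D" ([k1, k2, p1, p2, k3] as OpenCV has them; the pictures are not rectified), "rvec" (rotation vector, rad) and "tvec" (3), from world to camera coordinates, as OpenCV has them. Camera axes: x right, y down, z forward; pixel columns grow to the right and rows downward; lengths in mm; the calibration is good to about 2 mm. A picture is of the moment at which its call begins. camera_params takes no time and is no camera call.
- arm.job_done(): hands the job in; it is judged then, once.
The state is a dict: "clock": time; "joints": joint angles; "joint_vel": joint speeds; "joint_efforts": joint torques, N m; "position": TCP position; "ee_rot": TCP orientation; "contact_force": force on the tool from outside, world axes, zero at the start; "wrist_torque": the same for the moment, N m; "gripper_width": finger opening in mm; "grasp_force": force on a finger pad.
Only numpy, scipy, OpenCV 4.12 (cv2) and the standard library are available. Lean on these libraries where they do the work, as an engineer would, in place of code of your own. Each camera call takes 0.05 s, during which the arm holds its last target. There are 200 camera calls.

### The job

The pepper grinder has been knocked over and lies on its side on the worktop. Stand it upright on its glass foot again, steel head up, close to where it lies (within about a hand's length), and let go of it. Leave the salt grinder, the shaker and the mug standing where they are.

Things in the scene. Friction and masses are not known exactly. Their poses are not given: they have to be found in the camera images.
- pepper_grinder: Pepper grinder lying on its side: round, 136 mm long, 54 mm across all along, 190 g. Glass foot with dark pepper (0-74 mm), black collar, steel head (83-136 mm, does not turn). Origin: centre of the foot's underside; z axis runs foot to head: level at the start, 27 mm above the worktop (z = 0), head pointing right (-y) within 20 degrees; upright when z points up. Rolls if nudged.
- salt_grinder: The salt grinder, twin of the pepper grinder in shape and size (54 mm across, 136 mm tall) but with white salt in its foot; it stands upright farther back. Origin at the centre of its underside, z axis up. Not to be disturbed.
- shaker: A small shaker with domed steel top and glass foot, 44 mm across, 90 mm tall, standing farther back. Origin at the centre of its underside, z axis up. Not to be disturbed.
- mug: A white mug, green inside, 86 mm across, 122 mm with its handle, 96 mm tall, standing farther back. Origin at the centre of its underside, z axis up. Not to be disturbed.
Mind the look-alikes: they are no part of the job. Leave any green or red look-alike of the pepper_grinder alone.

How it is judged (in metres and radians):
At the end, for the whole second after the job is handed in: The pepper grinder stands upright on its foot on the worktop (axis within 10 degrees of vertical, head up, underside within about 10 mm of the worktop's height), at rest, the centre of its foot no more than 250 mm from where it was at the start (angle between pepper_grinder's own z axis and vertical below 0.17 rad and height (world z) of pepper_grinder between -0.01 and 0.012 m and distance of pepper_grinder from where it was at the start of the episode below 0.25 m and linear speed of pepper_grinder below 0.02 m/s and angular speed of pepper_grinder below 0.2 rad/s); the robot touches nothing.
It fails at once if the salt grinder is moved by more than 20 mm or tipped (distance of salt_grinder from where it was at the start of the episode above 0.02 m or angle between salt_grinder's own z axis and vertical above 0.2 rad).
It fails at once if the shaker is moved by more than 20 mm or tipped (distance of shaker from where it was at the start of the episode above 0.02 m or angle between shaker's own z axis and vertical above 0.2 rad).
It fails at once if the mug is moved by more than 20 mm or tipped (distance of mug from where it was at the start of the episode above 0.02 m or angle between mug's own z axis and vertical above 0.2 rad).
It also fails if it takes over 35 s, if anything falls off the work surface, if the arm or the gripper's body presses on something with over 40 N, if the wrist force passes 120 N, or if a joint passes its speed limit or range.

## Working session

There is one attempt and no reset: what is moved stays moved. The work goes in short steps, Python scripts to look and compute and a tool call to move; the robot and the scene stay as the last step left them, time stands still between calls to the robot, and variables do not carry over. Pictures are saved under pics/ and viewed, at most 10 in all, crops included, and the job is handed in when it is done.

Besides the shell and the picture viewer there is one more tool, called after ">>>" as name(argument=value, ...), one argument or row to a line, values as JSON. drive_tool: Moves the arm, as the interface text tells. Its arguments: {"type":"object","properties":{"targets":{"type":"array","items":{"type":"array","items":{"type":"number"}}}},"required":["targets"]}

```bash
mkdir -p pics
python3 - <<'E'
from bench import arm
import cv2
print(arm.read_state())
for n in("side","top"):
    cv2.imwrite(f"pics/{n}0.png",arm.get_image(n)); print(n,arm.camera_params(n))
E
```

```text
{'clock': 0.0, 'joints': array([ 1.41557570e+00,  3.85588622e-01,  6.59839877e-03, -4.97534410e-04,
       -1.19398833e+00, -2.58607018e-01]), 'joint_vel': array([-0.00118208, -0.00060245,  0.00121045,  0.00111783,  0.00029965,
       -0.0001918 ]), 'joint_efforts': array([ 3.69885147e-04, -3.92292917e+01,  1.88406819e+01,  4.18634266e+00,
       -4.61142496e-03, -5.58969020e-06]), 'position': array([251.06598798, 571.71006252, 230.19170859]), 'ee_rot': array([ 9.78650130e-01, -2.05530237e-01, -1.74527753e-04,  1.10160317e-03]), 'contact_force': array([-0.29358771, -0.7889931 ,  0.15691135]), 'wrist_torque': array([0.02705156, 0.04007992, 0.0089061 ]), 'grasp_force': 0.0, 'gripper_width': 85.61676794397668}
side {'fov_y': 45.48256577857052, 'cx': 280.86211714859405, 'cy': 215.06238794559906, 'D': array([-0.11131204,  0.        ,  0.        ,  0.        ,  0.        ]), 'rvec': array([ 2.24193834, -0.81095291,  0.35427383]), 'tvec': array([-526.8598778 ,  227.83925676, 1175.73515496])}
top {'fov_y': 42.49453371436639, 'cx': 283.62221832296564, 'cy': 213.02843512469147, 'D': array([-0.04334686,  0.        ,  0.        ,  0.        ,  0.        ]), 'rvec': array([ 1.98193546, -2.25598066,  0.22954243]), 'tvec': array([ -85.98468782,  591.94154612, 1052.61588373])}
```

View pics/top0.png

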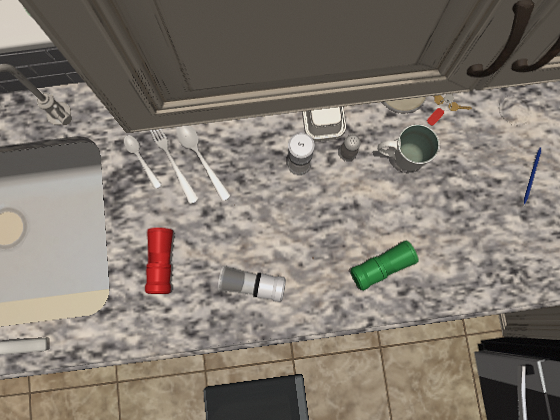

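View pics/side0.png

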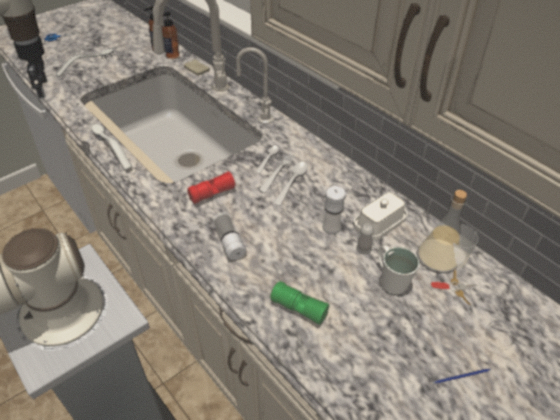

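The pepper grinder lies at about (219,278)–(285,290) in the top view, with its grey foot at the left and steel head at the right. Its black collar is near (258,285), and in the side view it sits around (230,238). I'll measure it from enlarged crops.

```bash
cat > h.py <<'E'
import numpy as np,cv2
from bench import arm
def cam(n):
    p=arm.camera_params(n); f=210/np.tan(np.radians(p["fov_y"]/2))
    K=np.array([[f,0,p["cx"]],[0,f,p["cy"]],[0,0,1]]); return K,p["D"],p["rvec"],p["tvec"]
def ray(n,uv,z):
    K,D,r,t=cam(n); R=cv2.Rodrigues(r)[0]
    q=cv2.undistortPoints(np.array(uv,float).reshape(-1,1,2),K,D)[:,0]
    d=np.c_[q,np.ones(len(q))]@R; c=-R.T@t
    return c+d*((z-c[2])/d[:,2])[:,None]
def proj(n,X):
    K,D,r,t=cam(n); return cv2.projectPoints(np.array(X,float).reshape(-1,1,3),r,t,K,D)[0][:,0]
E
python3 - <<'E'
from h import *
a=cv2.imread("pics/top0.png")[255:310,205:300]; b=cv2.imread("pics/side0.png")[205:270,200:260]
a=cv2.resize(a,None,fx=6,fy=6,interpolation=cv2.INTER_CUBIC);b=cv2.resize(b,None,fx=6,fy=6,interpolation=cv2.INTER_CUBIC)
cv2.imwrite("pics/ct.png",a);cv2.imwrite("pics/cs.png",b)
for n in("top","side"): K,D,r,t=cam(n); print(n,-cv2.Rodrigues(r)[0].T@t)
print(ray("top",[(219,279),(285,290),(258,285)],27))
E
```

```text
top [ 356.90297183 -129.86269403 1149.58440692]
side [ -39.59516101 -843.68485445  999.23635941]
[[ 461.41207282  -11.69981757   27.        ]
 [ 421.44276476 -144.35610493   27.        ]
 [ 438.79792246  -90.35283326   27.        ]]
```

View pics/ct.png

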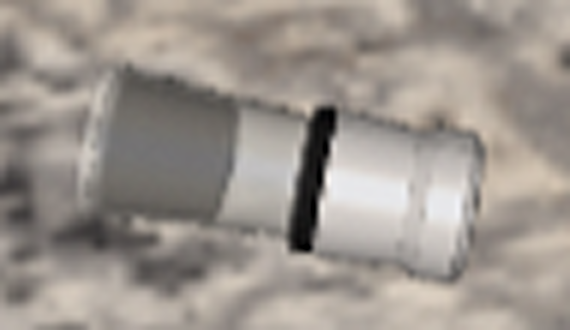

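View pics/cs.png

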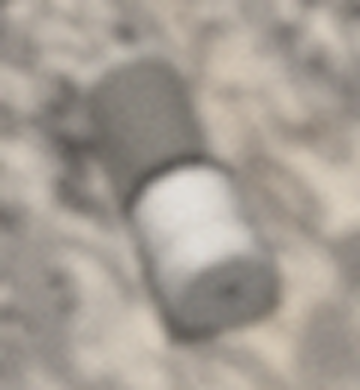

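Top crop: foot end centre is at crop (99,138), collar at (314,180) and head end at (468,208). Side crop: head end-cap centre is at (232,290).

Run:
```python
from h import *
c=np.array([(99,138),(468,208),(314,180)])/6+[204.6,254.6]
P=ray("top",c,27); print(P); d=P[1]-P[0]; L=np.linalg.norm(d); u=d/L
print("len",L,"angle",np.degrees(np.arctan2(u[1],u[0])),"collar at",(P[2]-P[0])@u)
print("side cap",ray("side",np.array([(232,290)])/6+[199.6,204.6],27))
mid=(P[0]+P[1])/2; G=mid+u*(110-68); foot=mid-68*u
s=arm.read_state(); from scipy.spatial.transform import Rotation as R
M=R.from_quat(s["ee_rot"]).as_matrix(); print("grasp",G,"foot",foot)
for w in(G,): print("tool shift",M.T@(np.array([w[0],w[1],8])-s["position"]))
# want tool y perpendicular to u
y=M[:,1]; 
for n in(np.array([u[1],-u[0],0]),np.array([-u[1],u[0],0])):
    v=M.T@n; print("roll",np.degrees(np.arctan2(-v[0],v[1])))
```

```text
[[ 463.73297522  -16.3286753    27.        ]
 [ 423.57188673 -139.63958324   27.        ]
 [ 439.89753815  -88.26524122   27.        ]]
len 129.68613281894028 angle -108.03989431103369 collar at 75.78158235899446
side cap [[ 425.44657232 -143.39593362   27.        ]]
grasp [ 430.64590761 -117.91945636   27.        ] foot [464.71061166 -13.32693302  27.        ]
tool shift [441.76767871 558.77342511 223.4900507 ]
roll 84.32430982496096
roll -95.67569017503905
```

>>> drive_tool(
  targets=[
    [-1,37,47,0,8],
    [-1,74,93,0,16],
    [-1,110,140,0,24],
    [-1,147,186,0,32],
    [-1,184,233,0,40],
    [-1,221,280,0,48],
    [-1,258,326,20,56],
    [-1,295,373,40,64],
    [-1,330,419,60,72],
    [-1,367,466,80,80],
    [-1,404,512,100,84],
    [-1,442,559,100,84],
  ],
)

```text
clock: 1.3
position: [399.3, -0.9, 155.9]
ee_rot: [-0.59, 0.808, 0.0, -0.0]
contact_force: [0.5, 0.9, -0.2]
gripper_width: 85.5
grasp_force: 0.0
```

>>> drive_tool(
  targets=[
    [-1,0,0,0,0],
    [-1,0,0,0,0],
    [-1,0,0,0,0],
  ],
)

```text
clock: 1.6
position: [399.9, 1.7, 156.8]
ee_rot: [-0.59, 0.807, -0.0, 0.0]
contact_force: [0.4, -0.0, 0.4]
gripper_width: 85.2
grasp_force: 0.0
```

```bash
cat > rel.py <<'E'
from h import *
from scipy.spatial.transform import Rotation as R
def rel(w,u):
    s=arm.read_state(); M=R.from_quat(s["ee_rot"]).as_matrix(); n=M.T@np.array([u[1],-u[0],0])
    print(s["clock"],s["position"].round(1),"tilt",M[:,2].round(3),"shift",(M.T@(np.array(w)-s["position"])).round(1),"roll",np.degrees(np.arctan2(-n[0],n[1])).round(1),"w",s["gripper_width"],"F",s["contact_force"].round(1),s["joints"].round(2))
    return M
E
python3 - <<'E'
from rel import *
a=np.radians(-108); u=np.array([np.cos(a),np.sin(a),0])
M=rel([430.6,-117.9,8],u); print(M.T@u)
cv2.imwrite("pics/top1.png",arm.get_image("top"))
E
```

```text
1.6 [399.9   1.7 156.8] tilt [ 0.  0. -1.] shift [104.7 -65.5 148.8] roll 0.3 w 85.22359135505282 F [ 0.4 -0.   0.4] [ 0.42  0.07 -0.62 -0.   -0.88 -0.72]
[ 9.99982444e-01  5.91448151e-03 -3.61740931e-04]
```

View pics/top1.png

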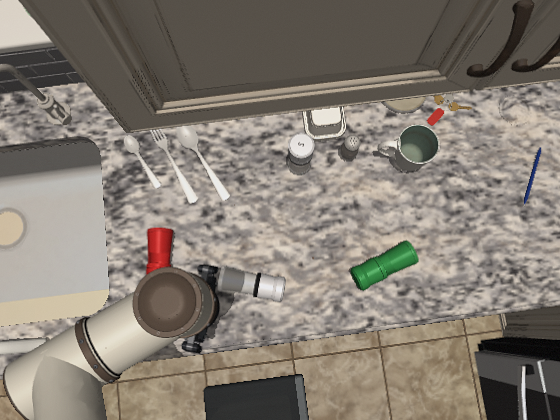

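The gripper (about 200,300) is high and left of the grinder, and nothing has moved. The tool's x axis now runs foot to head. Next I'll go above the head and then down.

>>> drive_tool(
  targets=[
    [-1,35,-22,0,0],
    [-1,70,-44,0,0],
    [-1,105,-65.5,30,0],
    [-1,105,-65.5,60,0],
    [-1,105,-65.5,60,0],
    [-1,105,-65.5,60,0],
  ],
)

```text
clock: 2.25
position: [430.8, -117.7, 97.1]
ee_rot: [-0.591, 0.807, -0.0, -0.0]
contact_force: [1.2, 1.0, 0.6]
gripper_width: 85.1
grasp_force: 0.0
```

Run:
```python
from rel import *
a=np.radians(-108); u=np.array([np.cos(a),np.sin(a),0])
rel([430.6,-117.9,6],u)
b=arm.get_image("side")[150:290,150:310]
cv2.imwrite("pics/s2.png",cv2.resize(b,None,fx=4,fy=4,interpolation=cv2.INTER_CUBIC))
```

```text
2.25 [ 430.8 -117.7   97.1] tilt [-0. -0. -1.] shift [ 0.2  0.1 91.2] roll 0.5 w 85.09317056302562 F [1.2 1.  0.6] [ 0.1   0.24 -0.6   0.   -0.73 -0.41]
```

View pics/s2.png

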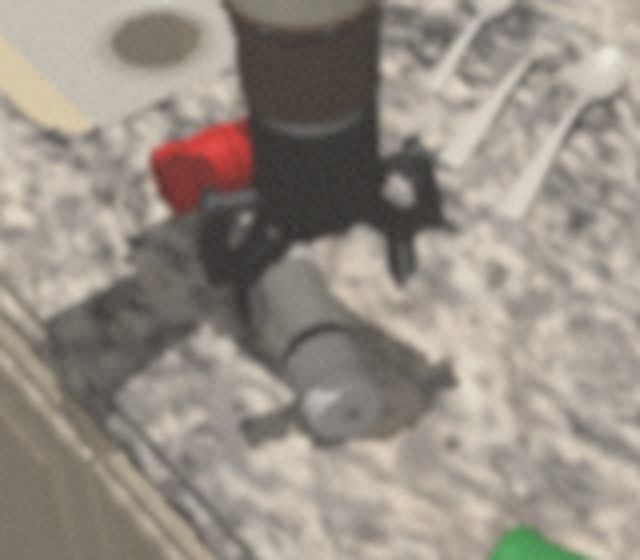

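The fingers (crop 215,240 and 405,270) straddle the grinder, which hasn't moved. Descending.

>>> drive_tool(
  targets=[
    [-1,0,0,30,0],
    [-1,0,0,60,0],
    [-1,0,0,80,0],
    [-1,0,0,90,0],
    [-1,0,0,90,0],
    [-0.5,0,0,90,0],
    [-0.4,0,0,90,0],
    [-0.4,0,0,90,0],
    [-0.4,0,0,90,0],
  ],
)

```text
clock: 3.2
position: [430.8, -118.9, 7.4]
ee_rot: [-0.59, 0.808, -0.0, 0.001]
contact_force: [0.1, 0.7, -0.7]
gripper_width: 59.6
grasp_force: 0.0
```

>>> drive_tool(
  targets=[
    [-0.32,0,0,0,0],
    [-0.28,0,0,0,0],
    [-0.26,0,0,0,0],
    [-0.26,0,0,0,0],
  ],
)

```text
clock: 3.6
position: [430.2, -118.9, 6.6]
ee_rot: [-0.59, 0.808, 0.0, -0.0]
contact_force: [0.0, 0.1, -0.5]
gripper_width: 53.7
grasp_force: 0.0
```

>>> drive_tool(
  targets=[
    [-0.24,0,0,0,0],
    [-0.24,0,0,0,0],
    [-0.24,0,0,0,0],
  ],
)

```text
clock: 3.9
position: [430.3, -118.9, 6.6]
ee_rot: [-0.59, 0.808, 0.0, -0.0]
contact_force: [0.9, 0.2, 1.3]
gripper_width: 53.0
grasp_force: 1.6
```

>>> drive_tool(
  targets=[
    [-0.22,0,0,0,0],
    [-0.22,0,0,0,0],
    [-0.22,0,0,0,0],
  ],
)

```text
clock: 4.2
position: [430.3, -118.9, 6.7]
ee_rot: [-0.59, 0.808, -0.0, 0.0]
contact_force: [0.2, -0.7, 1.6]
gripper_width: 52.7
grasp_force: 16.9
```

>>> drive_tool(
  targets=[
    [-0.2,0,0,0,0],
    [-0.2,0,0,0,0],
    [-0.2,0,0,0,0],
  ],
)

```text
clock: 4.5
position: [430.3, -118.9, 6.7]
ee_rot: [-0.59, 0.808, -0.0, -0.0]
contact_force: [-0.7, -1.7, 1.9]
gripper_width: 52.1
grasp_force: 37.2
```

>>> drive_tool(
  targets=[
    [-0.225,0,0,0,0],
    [-0.225,0,0,0,0],
    [-0.225,-1.5,0,-5,0],
    [-0.225,-3,0,-9.5,0],
    [-0.225,-4.5,0,-14,0],
    [-0.225,-6.5,0,-18.5,0],
    [-0.225,-8.5,0,-23,0],
    [-0.225,-10.5,0,-27.5,0],
    [-0.225,-13,0,-32,0],
    [-0.225,-16,0,-36,0],
    [-0.225,-16,0,-36,0],
  ],
)

```text
clock: 5.6
position: [435.8, -103.3, 43.3]
ee_rot: [-0.59, 0.807, -0.0, 0.001]
contact_force: [0.5, -0.3, -1.7]
gripper_width: 52.3
grasp_force: 18.2
```

Run:
```python
from rel import *
b=arm.get_image("side")[150:290,150:310]; c=arm.get_image("top")[210:350,170:330]
cv2.imwrite("pics/s3.png",np.hstack([cv2.resize(i,None,fx=2.5,fy=2.5,interpolation=cv2.INTER_CUBIC) for i in(b,c)]))
```

```text
(no output)
```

View pics/s3.png

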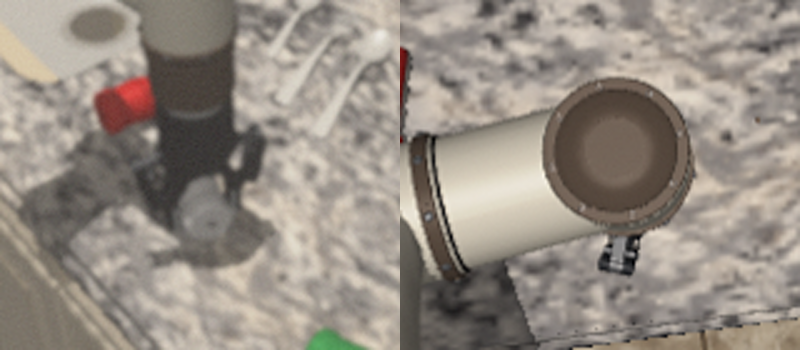

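The fingers hold the head (left crop 205,215), but the tilt is hard to judge. The top view is blocked by the wrist. The measured force is about the full weight, so the foot may be off the worktop. I'll loosen in small steps to let it swing.

>>> drive_tool(
  targets=[
    [-0.23,0,0,0,0],
    [-0.23,0,0,0,0],
    [-0.235,0,0,0,0],
    [-0.235,0,0,0,0],
  ],
)

```text
clock: 6.1
position: [435.1, -103.7, 42.6]
ee_rot: [-0.59, 0.808, 0.0, -0.0]
contact_force: [-0.0, -0.7, -0.9]
gripper_width: 52.8
grasp_force: 3.6
```

Run:
```python
from rel import *
b=arm.get_image("side"); s=arm.read_state(); print(s["gripper_width"],s["grasp_force"],s["wrist_torque"],s["contact_force"])
cv2.imwrite("pics/s4.png",cv2.resize(b[200:270,190:270],None,fx=7,fy=7,interpolation=cv2.INTER_CUBIC))
# predicted head cap centre & foot centre in side view for tilt th held at grasp G
p=s["position"]; G=np.array([p[0],p[1],p[2]+20]); a=np.radians(-108)
for th in(0,10,20,30,45):
    t=np.radians(th); v=np.array([np.cos(a)*np.cos(t),np.sin(a)*np.cos(t),np.sin(t)])
    print(th,((proj("side",[G+26*v,G-27*v])-[190,200])*7).round(), "foot z",(G-110*v)[2])
```

```text
52.56825641916533 3.592582941055298 [0.03426864 0.02964216 0.04135046] [-0.60701206 -0.11834944 -0.89132069]
0 [[312. 279.]
 [267. 180.]] foot z 62.64211378686914
10 [[311. 270.]
 [268. 190.]] foot z 43.5408142435068
20 [[309. 259.]
 [270. 200.]] foot z 25.019898021045577
30 [[307. 248.]
 [272. 212.]] foot z 7.642113786869146
45 [[303. 230.]
 [276. 230.]] foot z -15.139632143651077
```

View pics/s4.png

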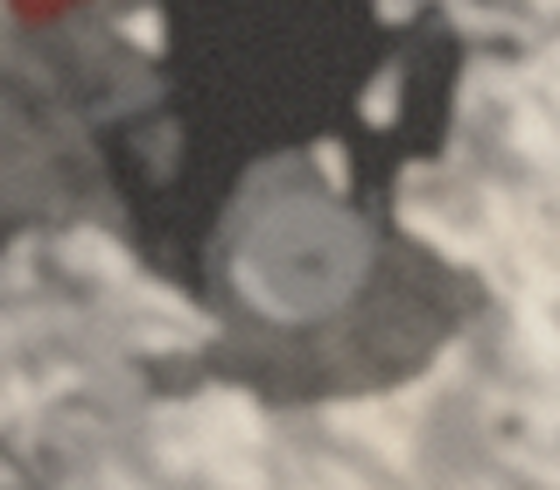

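The cap's centre hole is at crop (310,262), which matches about 20° of tilt with the foot on the worktop. So it pivots in the light grip. I'll continue the arc.

>>> drive_tool(
  targets=[
    [-0.233,-3,0,-4,0],
    [-0.233,-6,0,-8,0],
    [-0.233,-12,0,-15.5,0],
    [-0.233,-19.5,0,-22,0],
    [-0.233,-27,0,-28.5,0],
    [-0.233,-35.5,0,-34,0],
    [-0.233,-44,0,-38.5,0],
    [-0.233,-53,0,-42.5,0],
    [-0.233,-62.5,0,-46,0],
    [-0.233,-62.5,0,-46,0],
    [-0.233,-62.5,0,-46,0],
  ],
)

```text
clock: 7.25
position: [454.0, -43.8, 88.5]
ee_rot: [-0.59, 0.807, 0.0, -0.0]
contact_force: [0.5, 0.2, -1.2]
gripper_width: 53.0
grasp_force: 4.9
```

Run:
```python
from rel import *
b=arm.get_image("side"); s=arm.read_state(); print(s["gripper_width"],s["grasp_force"],s["wrist_torque"],s["contact_force"])
p=s["position"]; G=np.array([p[0],p[1],p[2]+20]); a=np.radians(-108); print(p)
o=(proj("side",[G])[0]-[40,35]).astype(int)
cv2.imwrite("pics/s5.png",cv2.resize(b[o[1]:o[1]+90,o[0]:o[0]+80],None,fx=6,fy=6,interpolation=cv2.INTER_CUBIC))
for th in(30,45,60,75,90):
    t=np.radians(th); v=np.array([np.cos(a)*np.cos(t),np.sin(a)*np.cos(t),np.sin(t)])
    print(th,((proj("side",[G+26*v,G-110*v])-o)*6).round(), "foot z",(G-110*v)[2]-27*np.cos(t))
```

```text
52.716327903831875 4.942374005913734 [-0.0772981   0.04726161 -0.05224448] [ 0.57142975 -1.08355851 -2.19955846]
[453.79393614 -44.07626173  88.39933463]
30 [[257. 223.]
 [190. 164.]] foot z 30.01664872600474
45 [[253. 208.]
 [205. 224.]] foot z 11.525705605627575
60 [[249. 192.]
 [222. 283.]] foot z -0.36345978810367185
75 [[244. 178.]
 [241. 338.]] foot z -4.840620481380998
90 [[239. 167.]
 [260. 386.]] foot z -1.6006653718154256
```

View pics/s5.png

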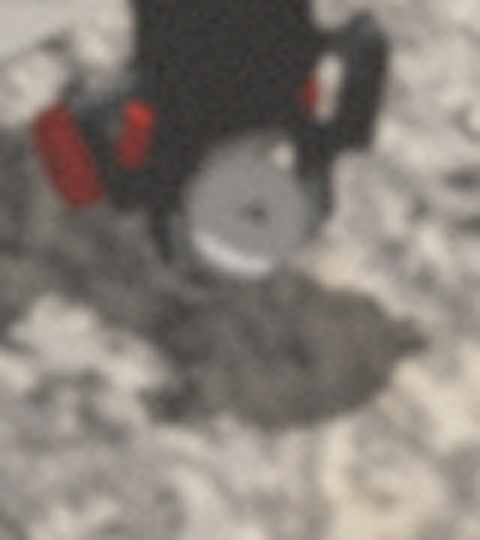

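The cap centre is at crop (255,212), so the tilt is about 42°. That lags the planned 60°, and the foot hangs about 13 mm clear. I'll loosen a touch more to let it swing.

>>> drive_tool(
  targets=[
    [-0.237,0,0,0,0],
    [-0.237,0,0,0,0],
    [-0.239,0,0,0,0],
    [-0.239,0,0,0,0],
  ],
)

```text
clock: 7.7
position: [454.2, -44.3, 88.8]
ee_rot: [-0.59, 0.808, -0.0, 0.0]
contact_force: [-1.4, 0.3, -0.1]
gripper_width: 53.0
grasp_force: 0.6
```

```bash
cat > cap.py <<'E'
from rel import *
def cap():
    b=arm.get_image("side"); s=arm.read_state(); p=s["position"]; G=np.array([p[0],p[1],p[2]+20]); a=np.radians(-108)
    print(p.round(1),"w",s["gripper_width"].round(2),"N",s["grasp_force"],"F",s["contact_force"].round(2))
    g=cv2.GaussianBlur(cv2.cvtColor(b,cv2.COLOR_BGR2GRAY),(0,0),1.0).astype(int)
    best=[]
    for th in range(20,111,5):
        t=np.radians(th); v=np.array([np.cos(a)*np.cos(t),np.sin(a)*np.cos(t),np.sin(t)])
        h,f=proj("side",[G+26*v,G-110*v]); best.append((th,h.round().astype(int),f.round().astype(int)))
    for th,h,f in best[::3]: print(th,h,"foot",f,"z",round(G[2]-110*np.sin(np.radians(th))-27*np.cos(np.radians(th)),1))
    h=best[8][1]; y0,x0=h[1]-12,h[0]-10
    print("rows from",y0,"cols from",x0); print(g[y0:y0+24,x0:x0+20])
    return b
E
python3 -c "
import cap; cap.cap()"
```

```text
Traceback (most recent call last):
  File "cap.py", line 4, in cap
    print(p.round(1),"w",s["gripper_width"].round(2),"N",s["grasp_force"],"F",s["contact_force"].round(2))
                         ^^^^^^^^^^^^^^^^^^^^^^^^
AttributeError: 'float' object has no attribute 'round'
```

```bash
sed -i 's/s\["gripper_width"\].round(2)/s["gripper_width"]/' cap.py
python3 -c "
import cap; cap.cap()"
```

```text
[454.2 -44.2  88.7] w 52.643710632817125 N 0.5639085732400417 F [ 0.54 -1.19  0.41]
20 [225 208] foot [212 190] z 45.8
35 [225 205] foot [215 200] z 23.5
50 [224 203] foot [217 210] z 7.1
65 [223 200] foot [220 219] z -2.4
80 [223 198] foot [223 228] z -4.3
95 [222 196] foot [227 236] z 1.5
110 [221 195] foot [230 241] z 14.6
rows from 189 cols from 214
[[ 56  56  56  57  58  57  57  58  59  60  61  62  63  64  64  63  61  59
   59  64]
 [ 56  56  57  58  59  60  60  62  65  67  70  72  73  74  75  72  66  61
   59  60]
 [ 57  57  58  60  63  65  68  72  77  81  84  84  85  87  89  85  76  67
   61  58]
 [ 57  59  62  67  72  77  81  87  92  96  97  96  97 102 107 104  92  76
   64  58]
 [ 59  63  69  78  86  92  97 102 105 107 107 106 108 117 126 126 111  87
   67  59]
 [ 62  69  80  91 100 107 112 115 116 116 116 115 118 129 141 142 125  96
   71  59]
 [ 66  77  90 103 113 119 123 125 126 125 125 124 127 135 145 146 128  99
   73  61]
 [ 73  86 101 114 122 127 131 132 133 132 132 131 132 136 141 139 124  98
   76  65]
 [ 83  98 113 123 129 133 135 136 136 136 135 135 135 136 136 13
[... 596 characters left out ...]
 137 132
  124 113]
 [126 135 138 139 139 138 137 136 133 130 127 127 130 134 136 137 136 132
  123 112]
 [128 138 142 142 141 140 139 138 137 136 134 134 135 136 137 137 136 131
  122 113]
 [132 145 150 149 147 145 143 141 139 138 137 137 137 138 138 137 135 130
  123 116]
 [134 150 160 161 159 156 151 145 142 140 139 139 138 139 138 137 134 131
  126 123]
 [129 150 164 172 174 171 163 154 148 146 145 144 142 140 138 136 134 133
  132 132]
 [120 140 158 171 179 180 174 165 160 159 158 155 149 142 137 134 135 137
  140 142]
 [111 126 142 157 169 175 175 172 172 173 173 167 156 144 135 132 135 140
  146 150]
 [103 112 124 135 147 157 164 169 173 177 176 169 156 141 130 128 132 140
  147 153]]
```

>>> drive_tool(
  targets=[
    [-0.236,0,0,0,0],
    [-0.236,-5,0,0,0],
    [-0.236,-10,0,0,0],
    [-0.236,-15,0,-0.5,0],
    [-0.236,-20,0,-1,0],
    [-0.236,-25,0,-1,0],
    [-0.236,-30,0,-1,0],
    [-0.236,-30,0,-1,0],
  ],
)

```text
clock: 8.6
position: [463.8, -14.7, 89.7]
ee_rot: [-0.59, 0.807, -0.0, 0.0]
contact_force: [0.3, 0.0, 1.3]
gripper_width: 52.9
grasp_force: 2.6
```

```bash
python3 -c "
import cap; cap.cap()"
```

```text
[463.7 -15.   89.7] w 52.6601073739058 N 2.540554404258728 F [ 0.06 -0.01  2.69]
20 [222 200] foot [209 183] z 46.7
35 [221 197] foot [211 192] z 24.5
50 [221 195] foot [214 202] z 8.1
65 [220 192] foot [217 212] z -1.4
80 [219 190] foot [220 220] z -3.3
95 [218 188] foot [223 228] z 2.5
110 [217 187] foot [226 233] z 15.6
rows from 181 cols from 210
[[ 56  56  56  56  56  57  58  58  59  60  60  60  62  64  66  65  62  60
   60  64]
 [ 56  56  57  57  58  60  62  65  68  70  70  71  72  73  74  71  66  61
   59  60]
 [ 56  57  59  61  64  68  73  78  83  86  86  86  86  85  83  78  71  64
   60  59]
 [ 57  59  63  68  75  82  90  96 101 104 105 104 101  97  92  85  75  66
   61  59]
 [ 59  63  71  81  91 100 108 114 117 119 120 118 115 109 102  93  81  70
   62  59]
 [ 61  69  81  95 107 116 122 126 128 129 128 127 125 120 113 103  90  77
   66  60]
 [ 66  78  94 110 120 127 130 131 132 132 132 132 131 129 123 115 103  88
   74  64]
 [ 73  89 107 121 128 132 133 133 133 133 133 133 133 132 130 124 115 101
   85  73]
 [ 83 100 117 127 132 133 134 133 132 131 131 131 133 134 133 130 1
[... 593 characters left out ...]
 130 124
  113 101]
 [119 137 147 151 150 147 143 139 137 137 138 138 138 136 135 133 128 121
  110  99]
 [119 139 154 161 163 160 154 148 145 146 148 147 143 138 134 131 126 119
  111 103]
 [115 134 151 164 171 171 167 161 158 160 162 159 151 142 134 128 124 120
  118 116]
 [108 123 139 153 164 170 172 171 170 172 174 170 158 144 132 125 120 122
  128 135]
 [104 113 124 135 146 155 163 168 171 173 173 168 156 141 128 120 117 123
  137 151]
 [102 108 114 120 126 135 144 152 157 158 158 154 144 132 121 114 114 123
  141 157]
 [101 107 111 113 115 120 126 133 136 137 137 134 129 122 115 111 113 124
  142 159]
 [101 107 111 112 112 114 117 120 121 122 122 121 119 116 112 110 113 126
  145 159]]
```

>>> drive_tool(
  targets=[
    [-0.236,-5,0,-0.5,0],
    [-0.236,-10,0,-0.5,0],
    [-0.236,-15,0,-0.5,0],
    [-0.236,-20,0,-0.5,0],
    [-0.236,-25,0,0,0],
    [-0.236,-28,0,0,0],
    [-0.236,-28,0,0,0],
  ],
)

```text
clock: 9.35
position: [471.7, 11.6, 89.4]
ee_rot: [-0.59, 0.807, 0.0, -0.0]
contact_force: [0.0, -0.0, -1.0]
gripper_width: 52.9
grasp_force: 2.5
```

Run:
```python
import cap,cv2
b=cap.cap(); c=cv2.resize(b[150:270,160:290],None,fx=5,fy=5,interpolation=cv2.INTER_CUBIC); cv2.imwrite("pics/s6.png",c[:600])
```

```text
[471.6  11.4  89.4] w 53.05488515949351 N 2.475537545979023 F [ 0.31  0.69 -0.9 ]
20 [218 193] foot [206 177] z 46.4
35 [218 191] foot [208 186] z 24.2
50 [217 188] foot [211 196] z 7.8
65 [216 186] foot [214 206] z -1.7
80 [216 184] foot [217 214] z -3.6
95 [215 182] foot [220 221] z 2.1
110 [214 181] foot [223 226] z 15.2
rows from 174 cols from 207
[[ 56  56  56  56  56  56  56  56  56  57  57  58  60  61  61  60  59  60
   65  72]
 [ 56  56  57  57  57  58  59  60  61  62  64  66  69  71  71  67  62  59
   60  64]
 [ 57  57  58  60  62  65  67  70  71  73  75  79  82  85  83  76  68  62
   59  59]
 [ 57  59  63  69  75  80  84  87  89  90  92  95  98  99  95  87  76  66
   60  58]
 [ 58  63  73  84  93 100 105 107 108 108 110 112 113 111 106  96  83  70
   62  58]
 [ 61  69  85 100 111 117 120 122 121 121 121 123 123 120 114 104  90  75
   64  58]
 [ 64  77  95 112 122 126 127 127 127 126 126 127 127 125 120 111  97  81
   68  60]
 [ 70  86 104 119 126 128 128 127 125 124 124 126 128 127 124 117 105  89
   75  65]
 [ 79  96 112 123 127 127 126 123 120 118 119 122 126 127 126 122 
[... 594 characters left out ...]
 116 104
   92  86]
 [110 119 126 130 132 134 136 137 137 136 135 134 133 131 128 122 113 101
   89  84]
 [107 116 122 127 130 134 138 140 140 138 136 134 131 128 124 119 110  99
   89  85]
 [104 112 118 122 126 130 135 138 139 137 133 130 127 124 120 115 109 100
   91  90]
 [103 109 115 117 120 124 129 132 133 131 128 125 123 120 116 113 108 102
   98 102]
 [103 109 113 114 115 118 122 126 126 124 122 121 119 117 114 111 108 107
  109 118]
 [103 109 113 114 113 115 118 121 121 120 119 118 117 116 114 112 110 111
  119 134]
 [103 110 115 116 115 116 118 120 120 120 119 119 118 116 115 113 112 115
  127 145]
 [103 111 117 118 117 118 119 121 121 121 121 120 120 118 116 115 114 118
  133 153]]
```

View pics/s6.png

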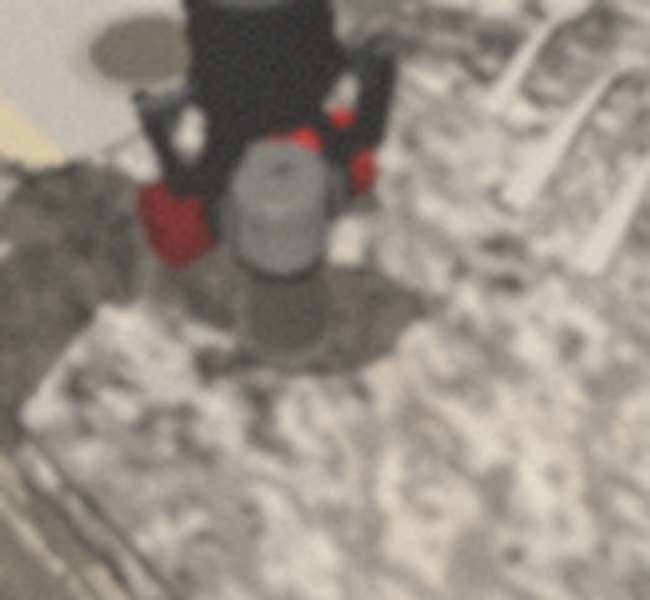

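It stands nearly upright in the grip: head at crop (280,200), foot at about (287,345). I'll press lightly to seat it, then open slowly.

>>> drive_tool(
  targets=[
    [-0.236,0,0,1.5,0],
    [-0.236,0,0,3,0],
    [-0.236,0,0,3,0],
    [-0.24,0,0,3,0],
    [-0.245,0,0,3,0],
    [-0.255,0,0,3,0],
    [-0.27,0,0,3,0],
    [-0.3,0,0,3,0],
    [-0.4,0,0,3,0],
    [-0.6,0,0,3,0],
    [-1,0,0,3,0],
    [-1,0,0,3,0],
  ],
)

```text
clock: 10.6
position: [471.8, 11.2, 86.7]
ee_rot: [-0.59, 0.807, -0.0, -0.0]
contact_force: [0.8, -0.2, 0.0]
gripper_width: 85.6
grasp_force: 0.0
```

>>> drive_tool(
  targets=[
    [-1,0,0,-5,0],
    [-1,0,0,-20,0],
    [-1,0,0,-45,0],
    [-1,0,0,-80,0],
    [-1,0,0,-120,0],
    [-1,30,-30,-150,0],
    [-1,0,40,-150,0],
    [-1,-30,80,-150,0],
    [-1,-60,120,-150,0],
    [-1,-60,120,-150,0],
  ],
)

```text
clock: 11.6
position: [373.9, 105.7, 237.3]
ee_rot: [-0.59, 0.807, 0.0, 0.001]
contact_force: [0.3, 0.3, -0.6]
gripper_width: 85.5
grasp_force: 0.0
```

Run:
```python
from h import *
b=arm.get_image("side"); c=arm.get_image("top"); s=arm.read_state(); print(s["clock"],s["position"],s["gripper_width"],s["contact_force"])
cv2.imwrite("pics/s7.png",b);cv2.imwrite("pics/t7.png",c)
P=np.array([472,11.5,0])
print("head exp",proj("side",[P+[0,0,136],P]),proj("top",[P+[0,0,136],P]))
g=cv2.GaussianBlur(cv2.cvtColor(b,cv2.COLOR_BGR2GRAY),(0,0),.8)
h=proj("side",[P+[0,0,136]])[0].astype(int); y,x=h-[0,0]; 
print(h); print(g[h[1]-10:h[1]+48:2,h[0]-16:h[0]+18:2])
```

```text
11.7 [374.37447986 106.1625551  237.44509637] 85.3284574522582 [ 0.64638087  0.87934886 -0.88652886]
head exp [[215.19525475 182.11342602]
 [218.98938118 218.71342221]] [[199.46727278 270.36791414]
 [209.06970669 276.44325193]]
[215 182]
[[191 189 197 201 187 172 160 154 173 193 195 179 150 136 124 126 150]
 [180 172 179 194 183 164 171 168 163 174 172 147 120 110 110 113 131]
 [183 164 161 172 177 181 195 201 201 195 171 134 115 114 116 115 121]
 [182 159 155 174 199 215 219 217 213 218 212 185 141 119 114 110 107]
 [152 139 142 190 218 221 216 197 190 215 221 213 164 118 107 104 101]
 [135 121 139 199 221 222 219 211 210 219 222 212 168 117 101  98  96]
 [119 113 135 191 218 221 222 221 222 222 218 196 148 105  93  91  88]
 [115 117 127 162 197 211 212 217 219 215 202 165 117  92  86  83  81]
 [118 118 118 129 150 168 182 196 190 179 157 128 102  84  81  83  86]
 [111 109 107 114 123 130 145 150 142 132 123 114 102  90  90  99 104]
 [ 93  99 100 107 117 120 126 130 128 124 120 116 109 102 108 124 127]
 [ 84  91  92 103 118 123 124 127 130 126 124 120 114 118 146 173 170]
 [ 79  83 
[... 497 characters left out ...]
153 167 168 125  99  97  96  97  95  92  93 115 155 179 172]
 [143 146 148 152 159 122  98  96  96  96  94  92  90  99 120 160 170]
 [154 151 147 150 158 124  99  97  96  96  96  94  92  98 105 143 166]
 [176 171 160 158 155 125 101  98  98  97  97  96  95 104 116 157 172]
 [180 185 185 172 155 129 108 100 101 101 100 102 108 113 125 165 169]
 [175 178 186 174 155 130 111 109 109 112 116 120 127 134 148 163 166]
 [149 155 174 166 139 117 114 119 120 125 134 132 137 161 174 166 164]
 [148 143 152 146 130 122 133 140 135 143 163 161 146 158 173 159 155]
 [159 146 153 151 134 123 132 139 139 153 173 176 159 154 157 142 131]
 [177 171 175 168 144 119 107 117 136 157 172 173 171 156 152 146 127]]
```

The released grinder shows cap, collar and foot stacked where an upright one should be (hole at about (214,180), expected (215,182)). Its foot is about 40 mm from the start, and the arm is clear.

```bash
python3 -c "
from bench import arm
print(arm.job_done())"
```

```text
the job is handed in; nothing more can be done
None
```

The pepper grinder is standing upright on its glass foot about 40 mm from where it lay, released with the arm clear, and the job is handed in; no verdict came back, and I did not re-measure the salt grinder, shaker or mug, though the arm stayed well away from them.

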